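# Sweep measured sample pucks into the catch tray

## Robot

A 6-joint arm with a two-finger parallel gripper is mounted at the origin on the work surface. World frame = base frame: x ahead of the robot, y to its left, z up, the work surface at z = 0. Lengths are in m, angles in degrees, forces in N, time in s.
With the tool pointing down it reaches from about 0.3 to 0.75 m from the base axis. Payload 8.5 kg.
Tool frame: the origin (TCP) lies on the centre line of the jaws, within the pads' length; the fingertips stand 25 mm ahead of it and the grasp point (between the pads) lies 6 mm ahead of it; z points along the fingers, y is the line along which they close (so a half turn about z gives the same grasp; the last joint's range is limited). The gripper opens to 85 mm and grips with 20 to 120 N. Pads are 22 mm wide; open, the fingers measure 114 mm over their backs; the gripper's body (76 mm by 85 mm) begins 54 mm behind the grasp point. The pads swing forward as they close: fully open they stand 13 mm farther back than shut.
Start: joints at [-86.648, 21.807, 74.336, -0, 83.858, -12.336], TCP at [0.149, -0.529, 0.256] pointing down, gripper open.
Joint ranges: [-178.18, 178.18], [-50.72, 133.34], [12.68, 142.11], [-81.47, 261.47], [9.98, 163.14], [-165.26, 165.26]. Speed limits (degrees/s): [136.94, 136.94, 180, 180, 180, 180].

## Interface

Orientations are given as a 3x3 rotation matrix whose columns are the frame's x, y, z axes.
In Python, from rig import telemetry, optics, env gives the robot as it stands.
- The arm moves only by the tool send_rows, never from a script. Its argument "deltas" is a list that holds one entry, the list of rows, each a list of 7 numbers: the shift along the tool's x, y, z in m, then the turn, a rotation vector about the tool's x, y, z in rad, then the opening, from -1 (shut) to 1 (fully open), so that 0 is half open. In form: [[[x, y, z, ax, ay, az, grip], ...]]. A call has 1 to 12 rows; each row shifts and turns the commanded pose from where the row before left it, along the tool's axes as they then stand; what a row does not reach is not made up. A row lasts 1/8 s, in which the tool goes at most 62.5 mm and 10.7 degrees, less where a joint would pass 70% of its speed; a pose out of reach is approached as far as the arm can. A call is refused whole if a number of a shift passes 0.0625 or a number of a turn 0.188, either way. A call with a gripper value outside its range is refused whole. The fingers move at their own pace and stop on an object; "squeeze" is the grip in N (left out, the last holds). Time passes only in rows, so rows that do not move let the fingers close. It gives the time, the measured TCP pose, the force, the opening and the grip force at its end, in the units of the state.
- telemetry.observe(): the state, without advancing time (a new reading comes with each control period).
- optics.get_image(name): name is "side" or "top"; returns a dict with "image" (400x640x3 uint8, red, green, blue), "range_z" (400x640 float32, m along the optical axis (not along the pixel's ray), 0 where there is no reading), "K" (3x3 intrinsics, pixels), "k1" (the pictures are not rectified: a ray, as slopes to the right and down, at radius r is drawn at 1 + k1 r^2 times it, then the intrinsics apply), "rvec" (rotation vector, rad) and "tvec" (3), from world to camera coordinates, as OpenCV has them. Camera axes: x right, y down, z forward; pixel columns grow to the right and rows downward; lengths in m; the calibration is good to about 2 mm. A picture is of the moment at which its call begins.
- env.close_job(): hands the job in; it is judged then, once.
The state is a dict: "time_s": time; "q": joint angles; "qvel": joint speeds; "joint_efforts": joint torques, N m; "position": TCP position; "tool_rot": TCP orientation; "ft_force": force on the tool from outside, world axes, zero at the start; "wrist_torque": the same for the moment, N m; "grip_width": finger opening in m; "gripper_force": force on a finger pad.
Only numpy, scipy, OpenCV 4.12 (cv2) and the standard library are available. Lean on these libraries where they do the work, as an engineer would, in place of code of your own. Each camera call takes 0.05 s, during which the arm holds its last target. There are 200 camera calls.

## Task

Three round white sample pucks have been left lying on the laboratory bench. With your fingertips, gently sweep all three along the bench into the three-sided aluminium tray, so that each lies flat on the bench wholly inside it, past its open mouth. Slide them: do not pinch, pick up or flick them, and leave everything else standing where it is.

Things in the scene. Friction and masses are not known exactly. Their poses are not given: they have to be found in the camera images.
- puck1: flat round white plastic sample puck, 40 mm diameter, 14 mm thick, about 22 g, lying loose on the bench; origin at the centre of its underside, z axis up along its axis. The three pucks are alike
- puck2: flat round white plastic sample puck, 40 mm diameter, 14 mm thick, about 22 g, lying loose on the bench; origin at the centre of its underside, z axis up along its axis. The three pucks are alike
- puck3: flat round white plastic sample puck, 40 mm diameter, 14 mm thick, about 22 g, lying loose on the bench; origin at the centre of its underside, z axis up along its axis. The three pucks are alike
- tray: fixed bottomless aluminium tray on the bench: three walls 30 mm high, 5 mm thick, bare bench between them; top and +y side open. Inside it is 180 mm wide (x -90 to +90 mm) and 120 mm deep (back wall's inner face at y = -60, mouth at y = +60 mm). Origin on the bench at the middle of the inside, z up. The mouth faces about world +y (robot's left), turned by up to 0.25 rad
- holder: black square sample holder with a slot on top, 34 by 34 mm, 45 mm high; loose, to be left alone. Origin at the centre of its underside
- vial: small amber glass vial with black cap, 25 mm diameter, 48 mm high; loose, to be left alone. Origin at the centre of its underside
- spool: spool of clear film, 96 mm diameter, 74 mm high; loose, to be left alone. Origin at the centre of its underside
- squeeze_bottle: white squeeze bottle, 60 mm diameter, 190 mm high; loose, to be left alone. Origin at the centre of its underside
- pen_cup: cardboard cup with pens, 68 mm diameter, 85 mm high (pens to about 135 mm); loose, to be left alone. Origin at the centre of its underside
- note_pad: white note pad, 76 by 76 mm, 14 mm high; loose, to be left alone. Origin at the centre of its underside
- spatula: lab spatula with black handle lying flat, 170 mm long along its x axis; loose, to be left alone. Origin under its middle
Things that resemble listed ones, but are neither listed nor needed, are in the scene too. Leave any pink or yellow look-alike of the puck2 alone.

How it is judged:
By the outcome, as a careful person would: the job done as asked, in the order asked, and still so for the second after the job is handed in, with the robot touching nothing.
It also fails if it takes over 72 s, if anything falls off the work surface, if the arm or the gripper's body presses on something with over 40 N, if the wrist force passes 120 N, or if a joint passes its speed limit or range.

## Working session

There is one attempt and no reset: what is moved stays moved. The work goes in short steps, Python scripts to look and compute and a tool call to move; the robot and the scene stay as the last step left them, time stands still between calls to the robot, and variables do not carry over. Pictures are saved under pics/ and viewed, at most 10 in all, crops included, and the job is handed in when it is done.

Besides the shell and the picture viewer there is one more tool, called after ">>>" as name([rows], argument=value, ...), one row to a line, values as JSON. send_rows: Moves the arm, as the interface text tells. Its arguments: {"type":"object","properties":{"deltas":{"type":"array"},"squeeze":{"type":"number"}},"required":["deltas"]}

```bash
mkdir -p pics
cat > h.py <<'E'
import numpy as np, cv2
from rig import telemetry, optics, env
def grab(n):
    d=optics.get_image(n); return d
def cast(d,uv,z):
    K=np.array(d["K"]);R=cv2.Rodrigues(np.array(d["rvec"],float))[0];t=np.array(d["tvec"],float).ravel()
    uv=np.atleast_2d(np.array(uv,float))
    p=cv2.undistortPoints(uv[:,None],K,np.array([d["k1"],0,0,0.]),)[:,0]
    r=np.c_[p,np.ones(len(p))]@R; c=-R.T@t
    return c+r*((z-c[2])/r[:,2])[:,None]
E
python3 - <<'E'
from h import *
for n in("top","side"):
    d=grab(n); cv2.imwrite(f"pics/{n}0.png",d["image"][:,:,::-1]); np.savez(f"{n}0.npz",**d)
    R=cv2.Rodrigues(np.array(d["rvec"],float))[0]; print(n,-R.T@np.array(d["tvec"]).ravel(),d["k1"],R[2])
s=telemetry.observe(); print(s)
E
```

```text
top [0.39011564 0.0419738  1.01113545] -0.04656304832887802 [ 0.14528584 -0.00651727 -0.98936826]
side [0.13967177 0.66086365 0.57740619] 0.014820781863005117 [ 0.46161696 -0.68587741 -0.5625673 ]
{'time_s': 0.1, 'q': array([-8.66492593e+01,  2.18377761e+01,  7.43781867e+01, -1.35078553e-03,
        8.38587556e+01, -1.23361457e+01]), 'qvel': array([-0.0718838 , -0.08674264, -0.03670916,  0.05000413, -0.03956349,
        0.07894487]), 'joint_efforts': array([ 3.83349310e-03, -4.49214399e+01, -2.31658441e+01, -1.45693098e-04,
        3.60202466e-03, -7.79918423e-06]), 'position': array([ 0.14868456, -0.52928685,  0.25578054]), 'tool_rot': array([[ 9.62752982e-01,  2.70382482e-01, -9.96213545e-05],
       [ 2.70382379e-01, -9.62752137e-01,  1.30048112e-03],
       [ 2.55716640e-04, -1.27897793e-03, -9.99999149e-01]]), 'ft_force': array([0.15493027, 0.0967773 , 0.48854334]), 'wrist_torque': array([ 0.00141318,  0.00973799, -0.04323158]), 'gripper_force': 0.0, 'grip_width': 0.08539095346426236}
```

View pics/top0.png

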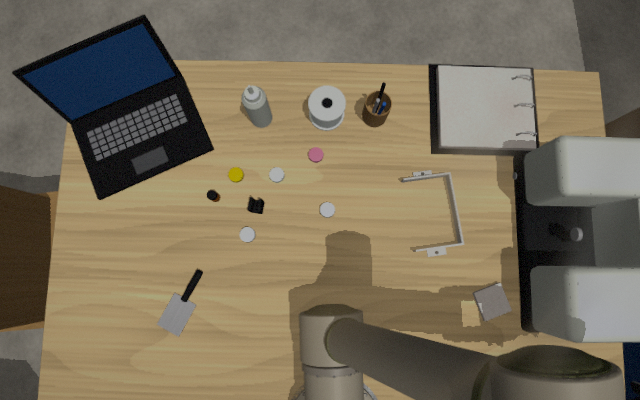

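View pics/side0.png

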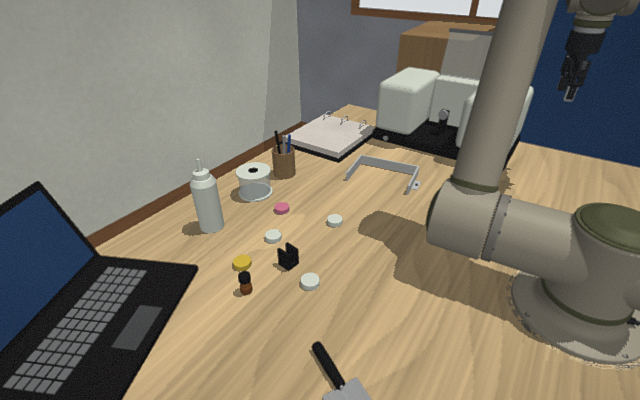

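The top view shows white pucks at about (277,174), (327,210) and (247,234). The decoys are yellow (236,174) and pink (316,155), with the holder at (256,205) and the vial at (213,195). The tray opens left, with its back wall from (450,174) to (462,243). The side view shows the same layout.

Run:
```python
from h import *
d=dict(np.load("top0.npz")); im=d["image"]; hsv=cv2.cvtColor(im,cv2.COLOR_RGB2HSV)
def blob(mask,c,r=22):
    m=np.zeros(mask.shape,np.uint8); cv2.circle(m,c,r,255,-1); m&=mask
    n,l,s,ce=cv2.connectedComponentsWithStats(m); i=1+np.argmax(s[1:,4]); return ce[i],s[i,4]
W=cv2.inRange(hsv,(0,0,120),(180,60,255))
for nm,c in dict(a=(277,174),b=(327,210),c=(247,234)).items():
    p,a=blob(W,c,14); print(nm,p.round(1),a,cast(d,p,.013)[0].round(4))
for nm,c,lo,hi,z in(("yel",(236,174),(20,150,60),(35,255,255),.013),("pink",(316,155),(150,60,60),(180,255,255),.013),("holder",(256,205),(0,0,0),(180,255,50),.03),("vial",(213,195),(0,0,0),(180,255,60),.04)):
    p,a=blob(cv2.inRange(hsv,lo,hi),c,16); print(nm,p.round(1),a,cast(d,p,z)[0].round(4))
print(cast(d,[(402,180),(450,174),(462,243),(414,250)],.03).round(3))
print("spool,cup,bottle",cast(d,[(327,105),(377,105),(255,97)],.08).round(3))
print("shadow base",cast(d,[(330,385)],.0))
x0,y0,x1,y1=190,130,480,265
cv2.imwrite("pics/crop0.png",cv2.resize(im[y0:y1,x0:x1,::-1],None,fx=2.75,fy=2.75,interpolation=cv2.INTER_CUBIC))
```

```text
a [276.4 174.3] 199 [0.6195 0.1614 0.013 ]
b [327.  209.3] 193 [0.5296 0.0271 0.013 ]
c [246.8 234.1] 202 [0.4611 0.2313 0.013 ]
yel [235.5 174.1] 183 [0.6177 0.2688 0.013 ]
pink [315.5 154.2] 171 [0.676  0.0603 0.013 ]
holder [255.7 205.5] 196 [0.5331 0.2089 0.03  ]
vial [211.9 194.8] 83 [0.5568 0.3196 0.04  ]
[[ 0.608 -0.165  0.03 ]
 [ 0.627 -0.291  0.03 ]
 [ 0.448 -0.317  0.03 ]
 [ 0.429 -0.194  0.03 ]]
spool,cup,bottle [[ 0.786  0.033  0.08 ]
 [ 0.789 -0.093  0.08 ]
 [ 0.803  0.215  0.08 ]]
shadow base [[0.09162253 0.01098513 0.        ]]
```

View pics/crop0.png

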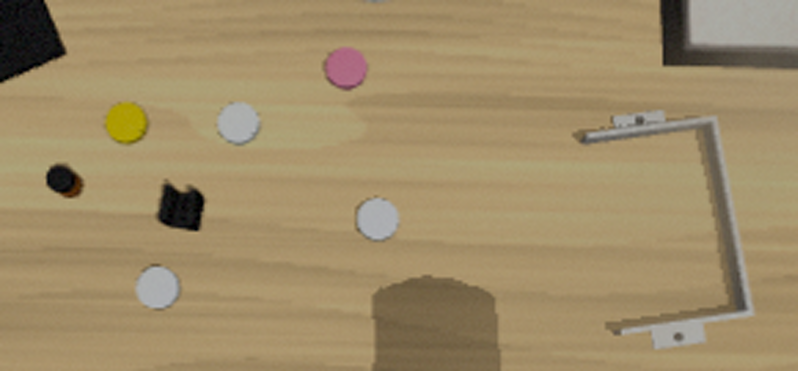

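Positions are clear. Plan: set the fingers about 30 mm apart as a cradle, align the tool with the tray axis, and push each puck along tool -x. First, turn in place and set the gap.

>>> send_rows([
  [[0,0,0,0,0,-0.18,-0.3],[0,0,0,0,0,-0.18,-0.3],[0,0,0,0,0,-0.18,-0.3],[0,0,0,0,0,-0.18,-0.3],[0,0,0,0,0,-0.18,-0.3],[0,0,0,0,0,-0.18,-0.3],[0,0,0,0,0,-0.18,-0.3],[0,0,0,0,0,-0.185,-0.3],[0,0,0,0,0,0,-0.3]],
])

```text
time_s: 1.23
position: [0.1487, -0.5294, 0.256]
tool_rot: [[-0.146, 0.989, -0.0], [0.989, 0.146, 0.001], [0.001, 0.0, -1.0]]
ft_force: [0.5, 0.6, -0.5]
grip_width: 0.0298
gripper_force: 0.0
```

```bash
cat >> h.py <<'E'
def st():
    s=telemetry.observe(); print(round(s["time_s"],2),"pos",s["position"].round(4),"rot",s["tool_rot"].round(3).tolist(),"F",s["ft_force"].round(1),"w",round(s["grip_width"],4)); return s
def to(p,s=None):
    s=s or telemetry.observe(); return (s["tool_rot"].T@(np.array(p)-s["position"])).round(4)
E
python3 - <<'E'
from h import *
s=st(); print(to([.527,.075,.1],s))
E
```

```text
1.23 pos [ 0.1487 -0.5294  0.256 ] rot [[-0.146, 0.989, -0.0], [0.989, 0.146, 0.001], [0.001, 0.0, -1.0]] F [ 0.5  0.6 -0.5] w 0.0298
[0.5426 0.4624 0.1564]
```

>>> send_rows([
  [[0.045,0.0385,0.01,0,0,0,-0.3],[0.045,0.0385,0.01,0,0,0,-0.3],[0.045,0.0385,0.01,0,0,0,-0.3],[0.045,0.0385,0.01,0,0,0,-0.3],[0.045,0.0385,0.01,0,0,0,-0.3],[0.045,0.0385,0.01,0,0,0,-0.3],[0.045,0.0385,0.01,0,0,0,-0.3],[0.045,0.0385,0.01,0,0,0,-0.3],[0.045,0.0385,0.01,0,0,0,-0.3],[0.045,0.0385,0.01,0,0,0,-0.3],[0.045,0.0385,0.01,0,0,0,-0.3],[0.045,0.0385,0.01,0,0,0,-0.3]],
])

```text
time_s: 2.72
position: [0.5269, 0.0746, 0.136]
tool_rot: [[-0.143, 0.99, 0.0], [0.99, 0.143, -0.0], [-0.0, 0.0, -1.0]]
ft_force: [0.4, -1.5, 0.2]
grip_width: 0.0298
gripper_force: 0.0
```

>>> send_rows([
  [[0,0,0.02,0,0,0,-0.3],[0,0,0.02,0,0,0,-0.3],[0,0,0.02,0,0,0,-0.3],[0,0,0.02,0,0,0,-0.3],[0,0,0,0,0,0,-0.3]],
])

```text
time_s: 3.35
position: [0.5254, 0.0728, 0.0553]
tool_rot: [[-0.144, 0.99, -0.003], [0.99, 0.144, 0.0], [0.001, -0.003, -1.0]]
ft_force: [0.5, -0.0, -0.4]
grip_width: 0.0301
gripper_force: 0.0
```

Run:
```python
from h import *
s=st()
d=grab("side"); im=d["image"]; cv2.imwrite("pics/s1.png",cv2.resize(im[120:320,200:480,::-1],None,fx=2.8,fy=2.8,interpolation=cv2.INTER_CUBIC))
```

```text
3.35 pos [0.5254 0.0728 0.0553] rot [[-0.144, 0.99, -0.003], [0.99, 0.144, 0.0], [0.001, -0.003, -1.0]] F [ 0.5 -0.  -0.4] w 0.0301
```

View pics/s1.png

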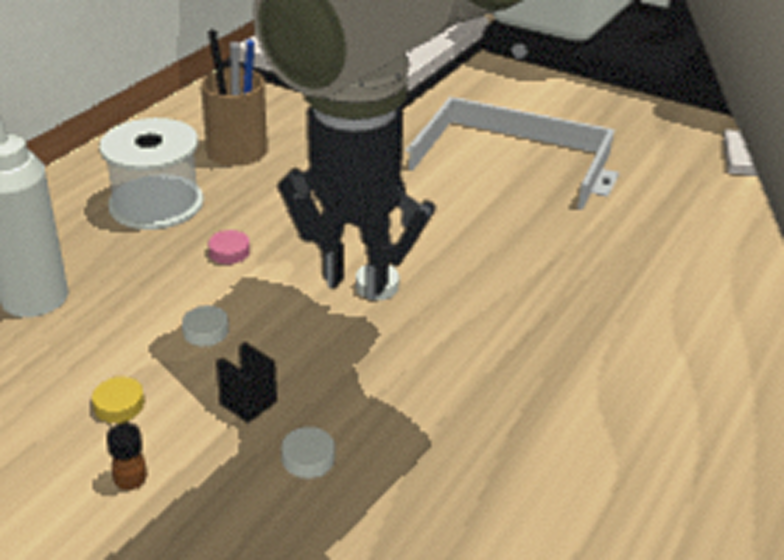

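The pair of fingertips, at about (335,283) and (376,293) in the crop, stands behind puck b. Neighbours are clear, so I'll lower.

>>> send_rows([
  [[0,0,0.01,0,0,0,-0.3],[0,0,0.008,0,0,0,-0.3],[0,0,0.004,0,0,0,-0.3],[0,0,0.002,0,0,0,-0.3],[0,0,0,0,0,0,-0.3]],
])

```text
time_s: 4.03
position: [0.5261, 0.0727, 0.0323]
tool_rot: [[-0.147, 0.989, 0.0], [0.989, 0.147, 0.0], [0.0, 0.0, -1.0]]
ft_force: [0.6, 0.2, -0.1]
grip_width: 0.03
gripper_force: 0.0
```

Run:
```python
from h import *
s=st(); print("puck",to([.5296,.0271,.01],s),"tgt",to([.531,-.267,.01],s))
d=grab("side"); im=d["image"]; cv2.imwrite("pics/s2.png",cv2.resize(im[180:260,280:380,::-1],None,fx=6,fy=6,interpolation=cv2.INTER_CUBIC))
```

```text
4.03 pos [0.5261 0.0727 0.0323] rot [[-0.147, 0.989, 0.0], [0.989, 0.147, 0.0], [0.0, 0.0, -1.0]] F [ 0.6  0.2 -0.1] w 0.03
puck [-0.0456 -0.0032  0.0223] tgt [-0.3367 -0.0452  0.0223]
```

View pics/s2.png

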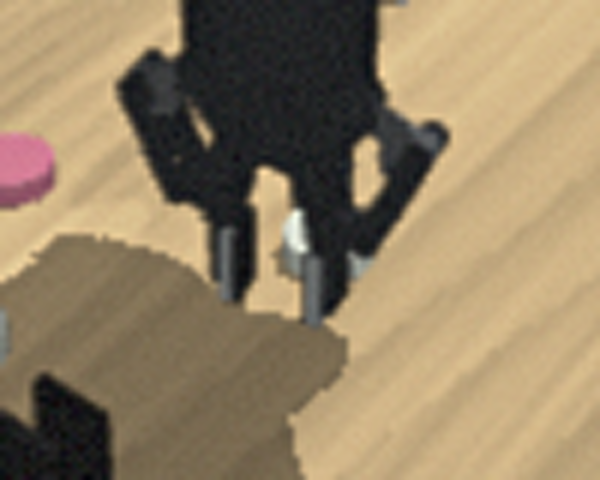

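The tips are at about (230,300) and (315,325) in the crop, and the puck is just beyond them. I'll check tip height by ray casting.

Run:
```python
from h import *
d=dict(np.load("side0.npz")); s=telemetry.observe()
for z in(0,.005,.01,.015,.02):
    p=cast(d,[(318.3,230),(332.5,234.2)],z); print(z,((p-s["position"])@s["tool_rot"]).round(4).tolist())
```

```text
0 [[-0.0011, 0.0214, 0.0324], [-0.0013, -0.0173, 0.0324]]
0.005 [[0.0044, 0.0186, 0.0274], [0.0043, -0.0197, 0.0274]]
0.01 [[0.0099, 0.0159, 0.0224], [0.0098, -0.0221, 0.0224]]
0.015 [[0.0155, 0.0131, 0.0174], [0.0154, -0.0245, 0.0174]]
0.02 [[0.021, 0.0104, 0.0124], [0.0209, -0.0269, 0.0124]]
```

>>> send_rows([
  [[0,-0.003,0.002,0,0,0,-0.3],[0,0,0.002,0,0,0,-0.3],[-0.006,0,0,0,0,0,-0.3],[-0.006,0,0,0,0,0,-0.3],[-0.006,0,0,0,0,0,-0.3],[-0.006,0,0,0,0,0,-0.3],[-0.008,-0.001,0,0,0,0,-0.3],[-0.01,-0.0015,0,0,0,0,-0.3],[-0.01,-0.0015,0,0,0,0,-0.3],[-0.01,-0.0015,0,0,0,0,-0.3],[-0.01,-0.0015,0,0,0,0,-0.3],[-0.01,-0.0015,0,0,0,0,-0.3]],
])

```text
time_s: 5.58
position: [0.5267, -0.0108, 0.0283]
tool_rot: [[-0.147, 0.989, 0.0], [0.989, 0.147, 0.0], [0.0, 0.0, -1.0]]
ft_force: [0.1, -0.6, -0.5]
grip_width: 0.0302
gripper_force: 0.1
```

Run:
```python
from h import *
s=st(); print("tgt",to([.531,-.267,.01],s))
d=grab("top"); im=d["image"]; cv2.imwrite("pics/t2.png",cv2.resize(im[130:265,190:480,::-1],None,fx=2.75,fy=2.75,interpolation=cv2.INTER_CUBIC))
```

```text
5.58 pos [ 0.5267 -0.0108  0.0283] rot [[-0.147, 0.989, 0.0], [0.989, 0.147, 0.0], [0.0, 0.0, -1.0]] F [ 0.1 -0.6 -0.5] w 0.0302
tgt [-0.2541 -0.0335  0.0183]
```

View pics/t2.png

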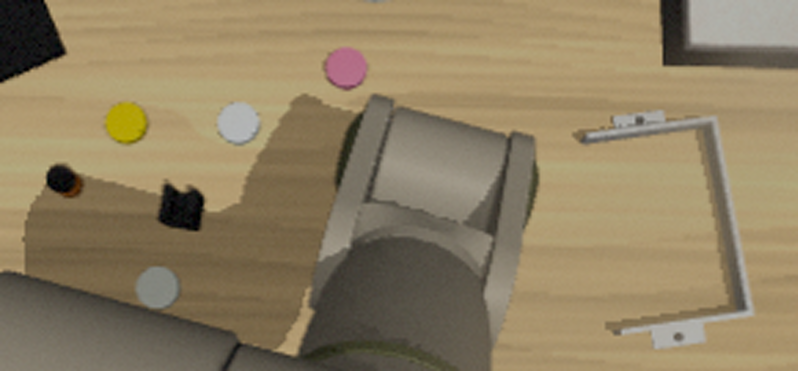

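The arm hides the puck from above and nothing else has moved, so I'll keep pushing.

>>> send_rows([
  [[-0.01,-0.0015,0,0,0,0,-0.3],[-0.01,-0.0015,0,0,0,0,-0.3],[-0.01,-0.0015,0,0,0,0,-0.3],[-0.01,-0.0015,0,0,0,0,-0.3],[-0.01,-0.0015,0,0,0,0,-0.3],[-0.01,-0.0015,0,0,0,0,-0.3],[-0.01,-0.0015,0,0,0,0,-0.3],[-0.01,-0.0015,0,0,0,0,-0.3],[-0.01,-0.0015,0,0,0,0,-0.3],[-0.01,-0.0015,0,0,0,0,-0.3],[-0.01,-0.0015,0,0,0,0,-0.3],[-0.01,-0.0015,0,0,0,0,-0.3]],
])

```text
time_s: 7.12
position: [0.5266, -0.1321, 0.0283]
tool_rot: [[-0.147, 0.989, 0.0], [0.989, 0.147, -0.0], [-0.0, 0.0, -1.0]]
ft_force: [0.4, 0.5, 0.2]
grip_width: 0.0301
gripper_force: 0.1
```

>>> send_rows([
  [[-0.01,-0.0015,0,0,0,0,-0.3],[-0.01,-0.0015,0,0,0,0,-0.3],[-0.01,-0.0015,0,0,0,0,-0.3],[-0.01,-0.0015,0,0,0,0,-0.3],[-0.01,-0.0015,0,0,0,0,-0.3],[-0.01,-0.0015,0,0,0,0,-0.3],[-0.01,-0.0015,0,0,0,0,-0.3],[-0.01,-0.0015,0,0,0,0,-0.3],[-0.008,0,0,0,0,0,-0.3],[-0.006,0,0,0,0,0,-0.3],[-0.003,0,0,0,0,0,-0.3],[0,0,0,0,0,0,-0.3]],
])

```text
time_s: 8.62
position: [0.5291, -0.2292, 0.0283]
tool_rot: [[-0.147, 0.989, -0.0], [0.989, 0.147, 0.0], [0.0, -0.0, -1.0]]
ft_force: [0.4, 0.1, -0.2]
grip_width: 0.0296
gripper_force: 0.0
```

>>> send_rows([
  [[0.01,0,0,0,0,0,-0.3],[0.01,0,0,0,0,0,-0.3],[0,0,-0.03,0,0,0,-0.3],[0,0,-0.04,0,0,0,-0.3],[0,0,-0.04,0,0,0,-0.3],[0.06,0,0,0,0,0,-0.3],[0.06,0,0,0,0,0,-0.3],[0.06,0,0,0,0,0,-0.3]],
])

```text
time_s: 9.62
position: [0.4986, -0.0289, 0.1384]
tool_rot: [[-0.148, 0.989, 0.0], [0.989, 0.148, 0.0], [0.0, 0.0, -1.0]]
ft_force: [1.4, 1.1, -0.1]
grip_width: 0.0301
gripper_force: 0.0
```

```bash
cat >> h.py <<'E'
def white(d):
    hsv=cv2.cvtColor(d["image"],cv2.COLOR_RGB2HSV); W=cv2.inRange(hsv,(0,0,95),(180,60,255)); W[:,:200]=0; W[:,480:]=0; W[:140]=0; W[270:]=0
    n,l,s,c=cv2.connectedComponentsWithStats(W)
    for i in range(1,n):
        if 120<s[i,4]<320: print(c[i].round(1),s[i,2:],cast(d,c[i],.013)[0,:2].round(4))
E
python3 - <<'E'
from h import *
s=st(); print("behind a",to([.6195-.147*.046+.0,.1614+.989*.046,.0283],s))
d=grab("top"); white(d); cv2.imwrite("pics/t3.png",d["image"][:,:,::-1])
E
```

```text
9.62 pos [ 0.4986 -0.0289  0.1384] rot [[-0.148, 0.989, 0.0], [0.989, 0.148, 0.0], [0.0, 0.0, -1.0]] F [ 1.4  1.1 -0.1] w 0.0301
behind a [0.2164 0.1476 0.1102]
[276.4 174.3] [ 16  16 198] [0.6195 0.1615]
[434.3 211. ] [ 16  15 194] [ 0.5314 -0.2522]
[246.8 234.1] [ 16  15 199] [0.4612 0.2313]
```

View pics/t3.png

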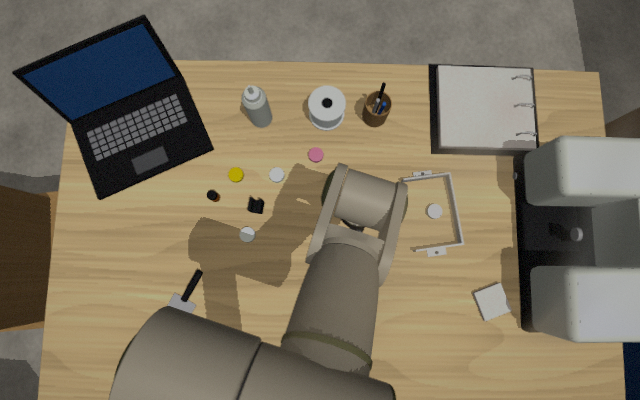

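Puck b now lies at (434,211), well inside the tray. Next is puck a at (277,174).

>>> send_rows([
  [[0.054,0.037,0,0,0,0,-0.3],[0.054,0.037,0,0,0,0,-0.3],[0.054,0.037,0,0,0,0,-0.3],[0.054,0.037,0,0,0,0,-0.3],[0,0,0.03,0,0,0,-0.3],[0,0,0.03,0,0,0,-0.3],[0,0,0.02,0,0,0,-0.3],[0,0,0,0,0,0,-0.3]],
])

```text
time_s: 10.68
position: [0.6077, 0.1939, 0.0569]
tool_rot: [[-0.148, 0.989, -0.004], [0.989, 0.148, -0.0], [0.0, -0.004, -1.0]]
ft_force: [0.0, -0.4, -0.6]
grip_width: 0.0297
gripper_force: 0.0
```

Run:
```python
from h import *
s=st(); print("a",to([.6195,.1614,.0283],s))
```

```text
10.68 pos [0.6077 0.1939 0.0569] rot [[-0.148, 0.989, -0.004], [0.989, 0.148, -0.0], [0.0, -0.004, -1.0]] F [ 0.  -0.4 -0.6] w 0.0297
a [-0.0339  0.007   0.0286]
```

>>> send_rows([
  [[0.012,0.007,0,0,0,0,-0.3],[0,0,0,0,0,0,-0.3],[0,0,0.012,0,0,0,-0.3],[0,0,0.01,0,0,0,-0.3],[0,0,0.006,0,0,0,-0.3],[0,0,0,0,0,0,-0.3]],
])

```text
time_s: 11.42
position: [0.6138, 0.2062, 0.0296]
tool_rot: [[-0.147, 0.989, -0.001], [0.989, 0.147, -0.0], [0.0, -0.001, -1.0]]
ft_force: [0.5, -0.1, 0.8]
grip_width: 0.0299
gripper_force: 0.0
```

Run:
```python
from h import *
s=st(); print("a",to([.6195,.1614,.0283],s))
```

```text
11.43 pos [0.6138 0.2062 0.0296] rot [[-0.147, 0.989, -0.001], [0.989, 0.147, -0.0], [0.0, -0.001, -1.0]] F [ 0.5 -0.1  0.8] w 0.0299
a [-0.0452 -0.001   0.0013]
```

>>> send_rows([
  [[-0.006,-0.001,0.001,0,0,0,-0.3],[-0.006,0,0,0,0,0,-0.3],[-0.006,0,0,0,0,0,-0.3],[-0.006,0,0,0,0,0,-0.3],[-0.008,-0.001,0,0,0,0,-0.3],[-0.01,-0.003,0,0,0,0,-0.3],[-0.01,-0.0034,0,0,0,0,-0.3],[-0.01,-0.0034,0,0,0,0,-0.3],[-0.01,-0.0034,0,0,0,0,-0.3],[-0.01,-0.0034,0,0,0,0,-0.3],[-0.01,-0.0034,0,0,0,0,-0.3],[-0.01,-0.0034,0,0,0,0,-0.3]],
])

```text
time_s: 12.92
position: [0.6039, 0.1011, 0.0294]
tool_rot: [[-0.147, 0.989, 0.0], [0.989, 0.147, 0.0], [0.0, 0.0, -1.0]]
ft_force: [0.2, 0.4, 0.1]
grip_width: 0.0297
gripper_force: 0.2
```

>>> send_rows([
  [[-0.01,-0.0034,0,0,0,0,-0.3],[-0.01,-0.0034,0,0,0,0,-0.3],[-0.01,-0.0034,0,0,0,0,-0.3],[-0.01,-0.0034,0,0,0,0,-0.3],[-0.01,-0.0034,0,0,0,0,-0.3],[-0.01,-0.0034,0,0,0,0,-0.3],[-0.01,-0.0034,0,0,0,0,-0.3],[-0.01,-0.0034,0,0,0,0,-0.3],[-0.01,-0.0034,0,0,0,0,-0.3],[-0.01,-0.0034,0,0,0,0,-0.3],[-0.01,-0.0034,0,0,0,0,-0.3],[-0.01,-0.0034,0,0,0,0,-0.3]],
])

```text
time_s: 14.42
position: [0.5812, -0.0236, 0.0293]
tool_rot: [[-0.147, 0.989, -0.0], [0.989, 0.147, 0.0], [0.0, -0.0, -1.0]]
ft_force: [-0.4, 1.5, 0.8]
grip_width: 0.0297
gripper_force: 0.2
```

```bash
cat >> h.py <<'E'
C=np.array([.527,-.239]); A=np.array([[.989,.147],[-.147,.989]])
E
python3 - <<'E'
from h import *
s=st(); print("tray tcp",(A@(s["position"][:2]-C)).round(4)); d=grab("side")
W=cv2.inRange(cv2.cvtColor(d["image"],cv2.COLOR_RGB2HSV),(0,0,95),(180,60,255)); n,l,q,c=cv2.connectedComponentsWithStats(W)
for i in range(1,n):
    if 20<q[i,4]<400 and 150<c[i][1]<300: p=cast(d,c[i],.009)[0,:2]; print(c[i].round(),q[i,4],(A@(p-C)).round(3))
E
```

```text
14.43 pos [ 0.5812 -0.0236  0.0293] rot [[-0.147, 0.989, -0.0], [0.989, 0.147, 0.0], [0.0, -0.0, -1.0]] F [-0.4  1.5  0.8] w 0.0297
tray tcp [0.0852 0.2051]
[329. 150.] 67 [ 0.217 -0.087]
[330. 200.] 103 [0.088 0.187]
[629. 238.] 118 [-0.612  0.032]
[109. 270.] 41 [0.409 0.63 ]
[117. 271.] 39 [0.391 0.624]
[124. 272.] 36 [0.374 0.619]
[132. 272.] 36 [0.356 0.614]
[141. 273.] 39 [0.338 0.608]
[310. 281.] 308 [0.004 0.476]
[102. 278.] 41 [0.402 0.652]
[110. 278.] 39 [0.385 0.646]
[118. 279.] 40 [0.367 0.641]
[126. 280.] 43 [0.35  0.635]
[135. 281.] 45 [0.332 0.629]
[ 95. 286.] 44 [0.395 0.673]
[103. 287.] 43 [0.377 0.667]
[112. 288.] 42 [0.36  0.662]
[120. 289.] 40 [0.343 0.657]
[128. 289.] 42 [0.325 0.651]
[ 88. 294.] 48 [0.389 0.694]
[ 96. 295.] 47 [0.371 0.689]
[105. 296.] 46 [0.354 0.683]
[113. 297.] 47 [0.336 0.678]
[122. 298.] 47 [0.319 0.673]
```

Puck a is in the cradle. Next I'll finish the diagonal and go straight in.

>>> send_rows([
  [[-0.01,-0.0035,0,0,0,0,-0.3],[-0.01,-0.0035,0,0,0,0,-0.3],[-0.01,-0.0035,0,0,0,0,-0.3],[-0.01,-0.0035,0,0,0,0,-0.3],[-0.01,-0.0035,0,0,0,0,-0.3],[-0.01,-0.0035,0,0,0,0,-0.3],[-0.01,-0.0035,0,0,0,0,-0.3],[-0.01,-0.0035,0,0,0,0,-0.3],[-0.01,-0.0035,0,0,0,0,-0.3],[-0.01,-0.0035,0,0,0,0,-0.3],[-0.01,0,0,0,0,0,-0.3],[-0.01,0,0,0,0,0,-0.3]],
])

```text
time_s: 15.98
position: [0.5646, -0.1475, 0.0293]
tool_rot: [[-0.147, 0.989, 0.0], [0.989, 0.147, -0.0], [-0.0, 0.0, -1.0]]
ft_force: [0.1, -0.3, 0.1]
grip_width: 0.0299
gripper_force: 0.1
```

>>> send_rows([
  [[-0.01,0,0,0,0,0,-0.3],[-0.01,0,0,0,0,0,-0.3],[-0.01,0,0,0,0,0,-0.3],[-0.01,0,0,0,0,0,-0.3],[-0.01,0,0,0,0,0,-0.3],[-0.01,0,0,0,0,0,-0.3],[-0.008,0,0,0,0,0,-0.3],[-0.006,0,0,0,0,0,-0.3],[-0.003,0,0,0,0,0,-0.3],[0,0,0,0,0,0,-0.3]],
])

```text
time_s: 17.23
position: [0.5758, -0.223, 0.0293]
tool_rot: [[-0.147, 0.989, 0.0], [0.989, 0.147, 0.0], [0.0, 0.0, -1.0]]
ft_force: [-0.5, 0.4, 0.5]
grip_width: 0.0303
gripper_force: 0.0
```

>>> send_rows([
  [[0.01,0,0,0,0,0,-0.3],[0.01,0,0,0,0,0,-0.3],[0,0,-0.03,0,0,0,-0.3],[0,0,-0.04,0,0,0,-0.3],[0,0,-0.03,0,0,0,-0.3],[0.06,-0.01,0,0,0,0,-0.3],[0.06,-0.01,0,0,0,0,-0.3],[0.06,-0.01,0,0,0,0,-0.3],[0.06,-0.01,0,0,0,0,-0.3],[0,0,0,0,0,0,-0.3]],
])

```text
time_s: 18.48
position: [0.4959, 0.0322, 0.1296]
tool_rot: [[-0.153, 0.988, -0.001], [0.988, 0.153, 0.001], [0.001, -0.001, -1.0]]
ft_force: [-0.3, 0.3, 0.1]
grip_width: 0.0299
gripper_force: 0.0
```

Run:
```python
from h import *
s=st(); print("behind c",to([.4611-.147*.046,.2313+.989*.046,.0283],s))
d=grab("top"); white(d); print(A@(np.array([.5314,-.2522])-C))
```

```text
18.48 pos [0.4959 0.0322 0.1296] rot [[-0.153, 0.988, -0.001], [0.988, 0.153, 0.001], [0.001, -0.001, -1.0]] F [-0.3  0.3  0.1] w 0.0299
behind c [ 0.248  -0.0036  0.1015]
[431.6 193.1] [ 16  15 194] [ 0.5783 -0.246 ]
[434.3 211. ] [ 16  15 194] [ 0.5314 -0.2522]
[246.8 234.1] [ 17  15 200] [0.4612 0.2314]
[ 0.0024112 -0.0137016]
```

>>> send_rows([
  [[0.05,-0.001,0,0,0,0,-0.3],[0.05,-0.001,0,0,0,0,-0.3],[0.05,-0.001,0,0,0,0,-0.3],[0.05,-0.001,0,0,0,0,-0.3],[0.048,0,0,0,0,0,-0.3],[0,0,0.02,0,0,0,-0.3],[0,0,0.02,0,0,0,-0.3],[0,0,0,0,0,0,-0.3]],
])

```text
time_s: 19.52
position: [0.4574, 0.2723, 0.0883]
tool_rot: [[-0.146, 0.989, -0.002], [0.989, 0.146, -0.001], [-0.001, -0.003, -1.0]]
ft_force: [0.5, 0.3, 0.2]
grip_width: 0.0298
gripper_force: 0.0
```

Run:
```python
from h import *
s=st(); print("c",to([.4611,.2313,.0283],s))
```

```text
19.52 pos [0.4574 0.2723 0.0883] rot [[-0.146, 0.989, -0.002], [0.989, 0.146, -0.001], [-0.001, -0.003, -1.0]] F [0.5 0.3 0.2] w 0.0298
c [-0.041  -0.0022  0.06  ]
```

>>> send_rows([
  [[0.005,-0.002,0.02,0,0,0,-0.3],[0,0,0.02,0,0,0,-0.3],[0,0,0.012,0,0,0,-0.3],[0,0,0.007,0,0,0,-0.3],[0,0,0,0,0,0,-0.3],[-0.006,0,0,0,0,0,-0.3],[-0.006,0,0,0,0,0,-0.3],[-0.006,0,0,0,0,0,-0.3],[-0.006,0,0,0,0,0,-0.3],[-0.008,-0.001,0,0,0,0,-0.3],[-0.01,-0.0014,0,0,0,0,-0.3],[-0.01,-0.0014,0,0,0,0,-0.3]],
])

```text
time_s: 21.02
position: [0.4585, 0.2249, 0.0303]
tool_rot: [[-0.147, 0.989, -0.0], [0.989, 0.147, 0.0], [0.0, -0.0, -1.0]]
ft_force: [-0.0, 0.2, 0.8]
grip_width: 0.0299
gripper_force: 0.2
```

>>> send_rows([
  [[-0.01,-0.0014,0,0,0,0,-0.3],[-0.01,-0.0014,0,0,0,0,-0.3],[-0.01,-0.0014,0,0,0,0,-0.3],[-0.01,-0.0014,0,0,0,0,-0.3],[-0.01,-0.0014,0,0,0,0,-0.3],[-0.01,-0.0014,0,0,0,0,-0.3],[-0.01,-0.0014,0,0,0,0,-0.3],[-0.01,-0.0014,0,0,0,0,-0.3],[-0.01,-0.0014,0,0,0,0,-0.3],[-0.01,-0.0014,0,0,0,0,-0.3],[-0.01,-0.0014,0,0,0,0,-0.3],[-0.01,-0.0014,0,0,0,0,-0.3]],
])

```text
time_s: 22.52
position: [0.4596, 0.1038, 0.0303]
tool_rot: [[-0.147, 0.989, 0.0], [0.989, 0.147, -0.0], [-0.0, 0.0, -1.0]]
ft_force: [-0.3, 0.1, -0.3]
grip_width: 0.0296
gripper_force: 0.2
```

>>> send_rows([
  [[-0.01,-0.0014,0,0,0,0,-0.3],[-0.01,-0.0014,0,0,0,0,-0.3],[-0.01,-0.0014,0,0,0,0,-0.3],[-0.01,-0.0014,0,0,0,0,-0.3],[-0.01,-0.0014,0,0,0,0,-0.3],[-0.01,-0.0014,0,0,0,0,-0.3],[-0.01,-0.0014,0,0,0,0,-0.3],[-0.01,-0.0014,0,0,0,0,-0.3],[-0.01,-0.0014,0,0,0,0,-0.3],[-0.01,-0.0014,0,0,0,0,-0.3],[-0.01,-0.0014,0,0,0,0,-0.3],[-0.01,-0.0014,0,0,0,0,-0.3]],
])

```text
time_s: 24.02
position: [0.4607, -0.0173, 0.0303]
tool_rot: [[-0.147, 0.989, 0.0], [0.989, 0.147, -0.0], [-0.0, 0.0, -1.0]]
ft_force: [-0.3, -0.7, 1.4]
grip_width: 0.0295
gripper_force: 0.2
```

Run:
```python
from h import *
s=st(); print("tray tcp",(A@(s["position"][:2]-C)).round(4)); d=grab("side")
W=cv2.inRange(cv2.cvtColor(d["image"],cv2.COLOR_RGB2HSV),(0,0,95),(180,60,255)); n,l,q,c=cv2.connectedComponentsWithStats(W)
for i in range(1,n):
    if 15<q[i,4]<400 and 150<c[i][1]<300 and 200<c[i][0]<500: p=cast(d,c[i],.009)[0,:2]; print(c[i].round(),q[i,4],(A@(p-C)).round(3))
```

```text
24.02 pos [ 0.4607 -0.0173  0.0303] rot [[-0.147, 0.989, 0.0], [0.989, 0.147, -0.0], [-0.0, 0.0, -1.0]] F [-0.3 -0.7  1.4] w 0.0295
tray tcp [-0.033  0.229]
[350. 171.] 101 [0.099 0.014]
[372. 165.] 85 [ 0.052 -0.053]
[388. 174.] 18 [-0.013 -0.016]
[369. 216.] 138 [-0.031  0.21 ]
```

>>> send_rows([
  [[-0.01,-0.0016,0,0,0,0,-0.3],[-0.01,-0.0016,0,0,0,0,-0.3],[-0.01,-0.0016,0,0,0,0,-0.3],[-0.01,-0.0016,0,0,0,0,-0.3],[-0.01,-0.0016,0,0,0,0,-0.3],[-0.01,-0.0016,0,0,0,0,-0.3],[-0.01,-0.0016,0,0,0,0,-0.3],[-0.01,-0.0016,0,0,0,0,-0.3],[-0.01,-0.0016,0,0,0,0,-0.3],[-0.01,-0.0016,0,0,0,0,-0.3],[-0.01,0,0,0,0,0,-0.3],[-0.01,0,0,0,0,0,-0.3]],
])

```text
time_s: 25.58
position: [0.4627, -0.1384, 0.0303]
tool_rot: [[-0.147, 0.989, 0.0], [0.989, 0.147, 0.0], [0.0, 0.0, -1.0]]
ft_force: [0.6, 0.2, 0.6]
grip_width: 0.0299
gripper_force: 0.1
```

>>> send_rows([
  [[-0.01,0,0,0,0,0,-0.3],[-0.01,0,0,0,0,0,-0.3],[-0.01,0,0,0,0,0,-0.3],[-0.01,0,0,0,0,0,-0.3],[-0.01,0,0,0,0,0,-0.3],[-0.01,0,0,0,0,0,-0.3],[-0.01,0,0,0,0,0,-0.3],[-0.01,0,0,0,0,0,-0.3],[-0.008,0,0,0,0,0,-0.3],[-0.006,0,0,0,0,0,-0.3],[-0.003,0,0,0,0,0,-0.3],[0,0,0,0,0,0,-0.3]],
])

```text
time_s: 27.08
position: [0.4769, -0.2337, 0.0303]
tool_rot: [[-0.147, 0.989, -0.0], [0.989, 0.147, 0.0], [0.0, -0.0, -1.0]]
ft_force: [0.5, -0.0, -1.0]
grip_width: 0.0299
gripper_force: 0.0
```

>>> send_rows([
  [[0.01,0,0,0,0,0,-0.3],[0.01,0,0,0,0,0,-0.3],[0,0,-0.03,0,0,0,-0.3],[0,0,-0.04,0,0,0,-0.3],[0,0,-0.04,0,0,0,-0.3],[0.06,0,0,0,0,0,-0.3],[0.06,0,0,0,0,0,-0.3],[0.06,0,0,0,0,0,-0.3],[0.06,0,0,0,0,0,-0.3],[0,0,0,0,0,0,-0.3],[0,0,0,0,0,0,-0.3]],
])

```text
time_s: 28.45
position: [0.4385, 0.0237, 0.1404]
tool_rot: [[-0.149, 0.989, 0.0], [0.989, 0.149, -0.0], [-0.0, 0.0, -1.0]]
ft_force: [0.6, -0.1, 0.7]
grip_width: 0.0301
gripper_force: 0.0
```

Run:
```python
from h import *
s=st(); d=grab("top"); white(d); cv2.imwrite("pics/t9.png",d["image"][:,:,::-1])
```

```text
28.45 pos [0.4385 0.0237 0.1404] rot [[-0.149, 0.989, 0.0], [0.989, 0.149, -0.0], [-0.0, 0.0, -1.0]] F [ 0.6 -0.1  0.7] w 0.0301
[431.6 193.1] [ 16  16 191] [ 0.5784 -0.246 ]
[434.4 210.9] [ 16  15 193] [ 0.5315 -0.2523]
[436.4 230.9] [ 16  15 196] [ 0.4794 -0.2567]
```

View pics/t9.png

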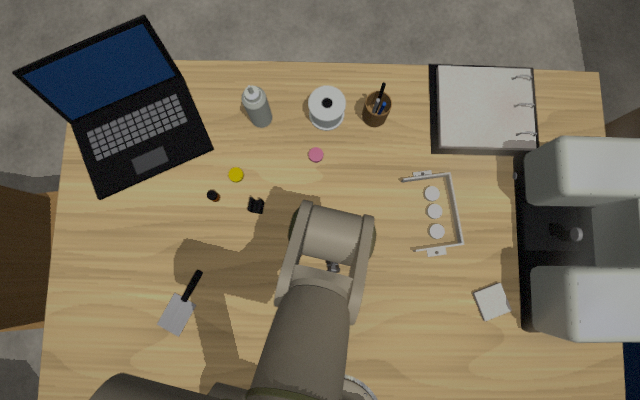

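All three pucks lie in the tray at (432,193), (434,211) and (436,231). Everything else is where it was and the robot is clear.

```bash
python3 -c "
from rig import env; print(env.close_job())"
```

```text
the job is handed in; nothing more can be done
None
```

I swept all three white pucks flat into the tray, well past its mouth, and handed the job in at about 28.5 s of the 72 s allowed; in the last top view nothing else had moved.

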